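# Sort three tools back into their fitted trays

### The job

Somebody put the roll of tape, the spirit level and the tape measure back on each other's trays. Swap them round so that each sits in the pocket cut for it: the roll flat in the round pocket, the tape measure standing in the short pocket and the level on edge in the long narrow pocket, each resting on the pocket floor, and let go. The cork mat is free to park one of them on the way.

Things in the scene. Friction and masses are not known exactly. Their poses are not given: they have to be found in the camera images.
- roll_centre (a point): black roll of tape lying flat, a disc 59 mm across (57 mm the narrowest) and 19 mm tall, 50 g. The point is its centre, half-way up; z up. At the start it lies on the tray with the long narrow pocket, bridging it. Grasp it across its outside.
- spirit_level_centre (a point): red torpedo level standing on its edge: 18 mm thick (its x), 230 mm long (its y), 42 mm tall (its z, up), 170 g. The point is its centre, half-way up. At the start it stands on the tray with the short pocket, bridging it. Grasp it across its thickness.
- measure_centre (a point): yellow and black tape measure standing upright: case 34 mm thick (its x), 66 mm long (its y), 68 mm tall (its z, up), 280 g; the blade's small hook juts 10 mm from the foot of its -y end. The point is the centre of the case, half-way up. At the start it stands in the round pocket. Grasp it across its thickness.
- tray_round: fixed plywood tray 130 x 116 mm (x, y), 9 mm thick, with one round pocket 86 mm across, 5 mm deep, lined with grey felt, in its middle: the place of the roll. Origin: centre of its underside, under the pocket's centre; the pocket floor is 4 mm above it, the tray's top 9 mm. The three trays and the mat lie in a row, in any order, each turned a little, on a grey work board 34 mm thick that covers this part of the bench.
- tray_short: fixed plywood tray 124 x 110 mm (x, y), 9 mm thick, with one short rectangular pocket 90 mm along its x and 48 mm along its y, 5 mm deep, lined with grey felt, in its middle: the place of the tape measure, long side along the pocket (either way round). Origin: centre of its underside; the pocket floor is 4 mm above it, the tray's top 9 mm.
- tray_long: fixed plywood tray 270 x 80 mm (x, y), 9 mm thick, with one long narrow pocket 244 mm along its x and 32 mm along its y, 5 mm deep, lined with grey felt, in its middle: the place of the level, long side along the pocket (either way round). Origin: centre of its underside; the pocket floor is 4 mm above it, the tray's top 9 mm.
- mat: fixed flat brown cork mat 120 x 120 mm, 3 mm thick, empty at the start: a free spot. Origin: centre of its underside. The level may overhang it.

How it is judged:
By the outcome, as a careful person would: the job done as asked, in the order asked, and still so for the second after the job is handed in, with the robot touching nothing.
It also fails if it takes over 120 s, if anything falls off the work surface, if the arm or the gripper's body presses on something with over 40 N, if the wrist force passes 120 N, or if a joint passes its speed limit or range.

### The arm

A 6-joint arm with a two-finger parallel gripper is mounted at the origin on a cart in front of the work surface, level with it; the furniture and walls round the work are solid. World frame = base frame: x ahead of the robot, y to its left, z up, the work surface at z = 0. Lengths are in m, angles in rad, forces in N, time in s.
With the tool pointing down it reaches from about 0.375 to 0.975 m from the base axis. Payload 3.8 kg.
Tool frame: the origin (TCP) lies between the finger pads; the fingertips stand 19 mm ahead of it and the grasp point (between the pads) is the TCP; z points along the fingers, y is the line along which they close (so a half turn about z gives the same grasp; the last joint's range is limited). The gripper opens to 88 mm and grips with 3 to 60 N. Pads are 18 mm wide; open, the fingers measure 123 mm over their backs; the gripper's body (75 mm by 187 mm) begins 45 mm behind the grasp point.
Start: joints at [-1.138, 0.264, 1.604, -0, 1.274, -0.037], TCP at [0.306, -0.602, 0.225] pointing down, gripper open.
Joint ranges: [-2.63, 2.63], [-0.94, 2.18], [0.31, 2.57], [-1.31, 4.45], [0, 2.66], [-2.55, 2.55]. Speed limits (rad/s): [2.57, 2.57, 3.14, 3.14, 3.14, 3.14].

### API

Orientations are given as a unit quaternion [w, x, y, z].
In Python, from station import arm gives the robot as it stands.
- The arm moves only by the tool move_arm, never from a script. Its argument "targets" is one flat list of numbers, 5 for each row, row after row: the finger opening in mm, from 0 to 88.1, then the shift along the tool's x, y, z in mm, then the turn about the tool's z in rad. In form: [claw, x, y, z, yaw, claw, x, y, z, yaw, ...]. A call has 1 to 5 rows; each row shifts and turns the commanded pose from where the row before left it, along the tool's axes as they then stand; what a row does not reach is not made up. A row lasts 1/8 s, in which the tool goes at most 62.5 mm and 10.7 degrees, less where a joint would pass 70% of its speed; a pose out of reach is approached as far as the arm can. A call with a gripper value outside its range is refused whole. The fingers move at their own pace and stop on an object; "grip_force" is the grip in N (left out, the last holds). Time passes only in rows, so rows that do not move let the fingers close. It gives the time, the measured TCP pose, the force, the opening and the grip force at its end, in the units of the state.
- arm.state(): the state, without advancing time (a new reading comes with each control period).
- arm.grab_frame(name): name is "side" or "top"; returns a dict with "image" (420x560x3 uint8, red, green, blue), "fx", "fy", "cx", "cy" (pixels), "origin" and "attitude" of the camera in the world. Camera axes: x right, y down, z forward; pixel columns grow to the right and rows downward; lengths in m; the calibration is good to about 2 mm. A picture is of the moment at which its call begins. There is no depth.
- arm.job_done(): hands the job in; it is judged then, once.
Trained networks look in a picture, given as the dict that the camera call returned (one of the last four; its "shot" number tells which), for a name from the list of things; names that differ only in an ending like _2 or _b are one class to them, and where a whole thing is asked for, a point or a joint stands for the part that bears it (a point fixed in the world has none). Each returns a list of dicts, best first, with "p" (0 to 1); they miss things now and then, are a little off and sometimes report something else, mostly with a low value. They report only what shows in the picture. A call takes as long as a camera call.
- arm.boxes_of(picture, query): "xyz" ([x, y, z] in m, in world coordinates, good to about 4 mm: the middle of the surface that is visible of it).
- arm.mark_of(picture, query): "xyz" ([x, y, z] in m, in world coordinates, good to about 4 mm: a listed point, or the origin of a listed thing).
The state is a dict: "time_s": time; "joints": joint angles; "qd": joint speeds; "tau": joint torques, N m; "ee_pos": TCP position; "ee_rot": TCP orientation; "ft_force": force on the tool from outside, world axes, zero at the start; "wrist_torque": the same for the moment, N m; "width": opening from 0.0 (shut) to 1.0 (fully open); "gripper_force": force on a finger pad.
Only numpy, scipy, OpenCV 4.12 (cv2) and the standard library are available. Lean on these libraries where they do the work, as an engineer would, in place of code of your own. Each camera call takes 0.05 s, during which the arm holds its last target. There are 200 camera calls.

## Working session

There is one attempt and no reset: what is moved stays moved. The work goes in short steps, Python scripts to look and compute and a tool call to move; the robot and the scene stay as the last step left them, time stands still between calls to the robot, and variables do not carry over. Pictures are saved under pics/ and viewed, at most 14 in all, crops included, and the job is handed in when it is done.

Besides the shell and the picture viewer there is one more tool, called after "Call:" as name(argument=value, ...), one argument or row to a line, values as JSON. move_arm: Moves the arm, as the interface text tells. Its arguments: {"type":"object","properties":{"targets":{"type":"array"},"grip_force":{"type":"number"}},"required":["targets"]}

```bash
mkdir -p pics
cat > h.py <<'E'
from station import arm
import numpy as np, cv2
from scipy.spatial.transform import Rotation as R
def q2R(q): return R.from_quat([q[1],q[2],q[3],q[0]]).as_matrix()
def att(f):
    a=np.array(f["attitude"],float)
    return a if a.shape==(3,3) else q2R(a)
def save(f,n): cv2.imwrite("pics/"+n,f["image"][:,:,::-1])
def px2w(f,u,v,z):
    A=att(f);o=np.array(f["origin"]);d=A@np.array([(u-f["cx"])/f["fx"],(v-f["cy"])/f["fy"],1]);return o+d*(z-o[2])/d[2]
def w2px(f,p):
    c=att(f).T@(np.array(p)-f["origin"]);return f["fx"]*c[0]/c[2]+f["cx"],f["fy"]*c[1]/c[2]+f["cy"]
E
python3 - <<'E'
from h import *
for n in ("top","side"):
    f=arm.grab_frame(n);save(f,n+"1.png");print(n,f["origin"],f["attitude"],f["fx"])
    for q in "roll_centre spirit_level_centre measure_centre tray_round tray_short tray_long mat".split():
        r=arm.mark_of(f,q); print(q,[(np.round(a["xyz"],3).tolist(),round(a["p"],2),np.round(w2px(f,a["xyz"]))) for a in r[:2]])
s=arm.state();print(s)
E
```

```text
top [ 0.35909598 -0.04037334  1.10309808] [-0.05195974  0.70547034 -0.70538342  0.04523279] 471.4110659110483
roll_centre [([0.562, -0.147, 0.047], 0.74, array([330., 183.]))]
spirit_level_centre [([0.492, 0.067, 0.068], 0.72, array([234., 213.]))]
measure_centre [([0.492, -0.362, 0.07], 0.9, array([429., 213.]))]
tray_round [([0.489, -0.357, 0.034], 0.73, array([422., 216.]))]
tray_short [([0.489, 0.071, 0.035], 0.77, array([234., 216.]))]
tray_long [([0.554, -0.154, 0.039], 0.86, array([332., 188.]))]
mat [([0.532, 0.264, 0.032], 0.65, array([151., 198.]))]
side [0.26902415 1.18815867 0.65622855] [ 0.05398335 -0.08872429  0.83477393 -0.54070906] 543.6243932315567
roll_centre [([0.558, -0.147, 0.052], 0.84, array([278., 196.]))]
spirit_level_centre [([0.496, 0.068, 0.065], 0.97, array([284., 230.]))]
measure_centre [([0.489, -0.354, 0.075], 0.91, array([314., 165.]))]
tray_round [([0.49, -0.36, 0.034], 0.94, array([314., 176.]))]
tray_short [([0.49, 0.073, 0.033], 0.61, array([286., 243.]))]
tray_long [([0.547, -0.15, 0.036], 0.74, array([282., 201.]))]
mat [([0.527, 0.267, 0.032], 0.66, array([249., 285.]))]
{'time_s': 0.8, 'joints': array([-1.13790013e+00,  2.63890854e-01,  1.60394660e+00,  9.50313608e-06,
        1.27370676e+00, -3.69100283e-02]), 'qd': array([-0.0015234 , -0.00152308, -0.00077319,  0.00050081,  0.00074875,
        0.00033194]), 'tau': array([-3.55645516e-04, -5.01969874e+01, -3.57230401e+01,  7.28046661e-02,
        1.83602201e-02, -2.31285463e-05]), 'ee_pos': array([ 0.30558542, -0.60188891,  0.22544078]), 'ee_rot': array([2.28515487e-05, 9.72537219e-01, 2.32747409e-01, 9.21849218e-06]), 'ft_force': array([ 0.18889385, -0.28581357, -0.21524552]), 'wrist_torque': array([ 0.00346203,  0.03207434, -0.00669929]), 'gripper_force': 0.0, 'width': 1.000214423174782}
```

View pics/top1.png

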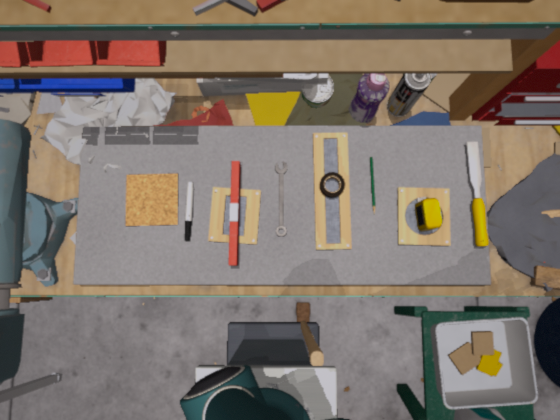

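View pics/side1.png

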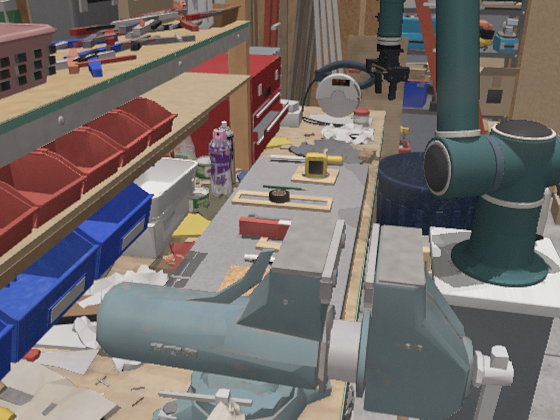

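Run:
```python
import cv2
a=cv2.imread("pics/top1.png")
c=[a[125:255,115:265],a[125:255,305:455]]
cv2.imwrite("pics/c1.png",cv2.hconcat([cv2.resize(x,None,fx=2.66,fy=4.0*0.665,interpolation=cv2.INTER_CUBIC) for x in c]))
cv2.imwrite("pics/c2.png",cv2.resize(a[180:252,390:460],None,fx=8,fy=8,interpolation=cv2.INTER_CUBIC))
```

```text
(no output)
```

View pics/c1.png

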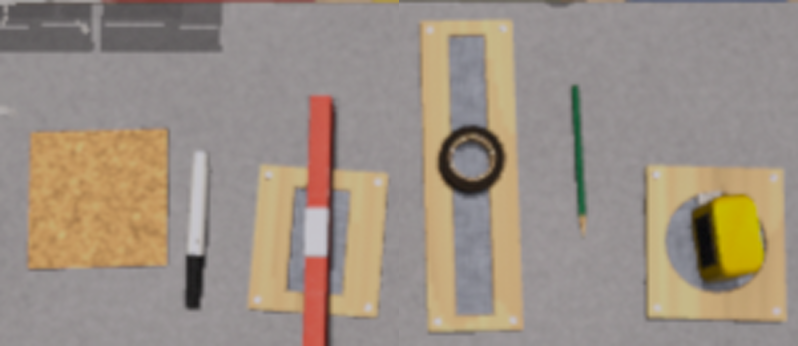

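View pics/c2.png

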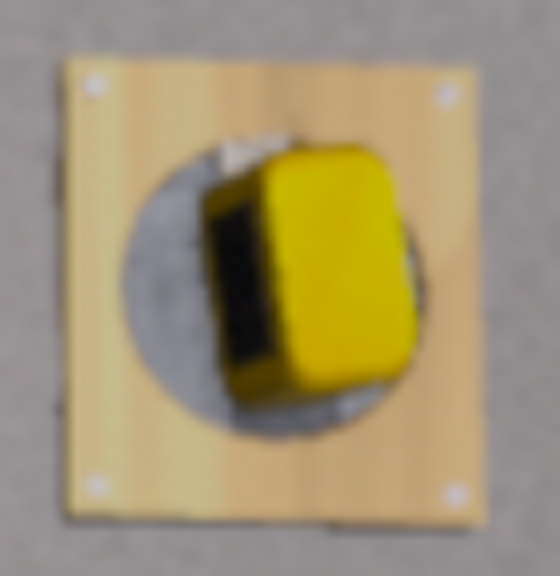

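```bash
cat >> h.py <<'E'
def rect(f,m,z,sz=None):
    n,l,st,_=cv2.connectedComponentsWithStats(m.astype(np.uint8))
    k=1+np.argmax(st[1:,4]); c=max(cv2.findContours((l==k).astype(np.uint8),cv2.RETR_EXTERNAL,cv2.CHAIN_APPROX_NONE)[0],key=len)[:,0]
    P=np.array([px2w(f,u,v,z)[:2] for u,v in c],np.float32)*1000
    (x,y),(w,h),a=cv2.minAreaRect(P)
    if w<h: w,h,a=h,w,a-90
    a=(a+90)%180-90
    px=1000*abs(px2w(f,280,200,z)[1]-px2w(f,281,200,z)[1])
    return "c=(%.1f,%.1f) L=%.1f W=%.1f longaxis=%.1fdeg"%(x,y,w+px,h+px,a)
def win(m,u0,v0,u1,v1):
    o=np.zeros(m.shape,bool);o[v0:v1,u0:u1]=m[v0:v1,u0:u1];return o
def masks(f):
    hsv=cv2.cvtColor(f["image"],cv2.COLOR_RGB2HSV).astype(int);H,S,V=hsv[...,0],hsv[...,1],hsv[...,2]
    return dict(wood=(H>8)&(H<32)&(S>50)&(S<170)&(V>120),red=((H<8)|(H>172))&(S>120)&(V>90),yel=(H>20)&(H<32)&(S>200)&(V>140),black=(V<70))
E
python3 - <<'E'
from h import *
f=arm.grab_frame("top");M=masks(f);wood=M["wood"]
cl=lambda m:cv2.morphologyEx(m.astype(np.uint8),cv2.MORPH_CLOSE,np.ones((13,13)))>0
print("short",rect(f,cl(win(wood|M["red"],200,184,270,247)),.043))
w=win(wood,200,184,270,247);print("short2",rect(f,cl(w),.043))
print("long",rect(f,cl(win(wood,305,125,360,255)),.043))
print("round",rect(f,cl(win(wood,390,180,460,252)),.043))
print("mat",rect(f,cl(win(wood,115,160,190,240)),.037))
print("level top",rect(f,cl(win(M["red"],222,150,250,280)),.085))
y=win(M["yel"],390,180,460,252);print("measure top",rect(f,y,.106))
print("roll",rect(f,win(M["black"],315,165,350,205),.062))
print(np.unique(f["image"][198:201,419:424].reshape(-1,3),axis=0)[:3])
g=arm.grab_frame("side")
for q in ["roll_centre","measure_centre","spirit_level_centre"]: print(q,[np.round(a["xyz"],3) for a in arm.boxes_of(f,q)[:1]])
for p in [(280,75),(100,75),(510,75),(280,45)]: print([np.round(px2w(f,*p,z),2) for z in (.3,.1)])
E
```

```text
short c=(491.0,69.2) L=145.1 W=113.3 longaxis=-4.1deg
short2 c=(490.5,69.2) L=128.0 W=113.3 longaxis=-4.1deg
long c=(548.6,-151.7) L=272.7 W=83.3 longaxis=0.9deg
round c=(488.4,-358.4) L=133.4 W=120.3 longaxis=-1.5deg
mat c=(528.0,261.7) L=123.0 W=122.0 longaxis=1.7deg
level top c=(423.5,66.5) L=95.2 W=20.6 longaxis=-1.4deg
measure top c=(487.5,-358.0) L=64.3 W=36.1 longaxis=6.8deg
roll c=(556.4,-150.5) L=57.2 W=54.6 longaxis=-44.8deg
[[130 111  74]
 [136 123 102]
 [146 118  14]]
roll_centre [array([ 0.558, -0.148,  0.055])]
measure_centre [array([ 0.491, -0.349,  0.102])]
spirit_level_centre [array([ 0.538, -0.152,  0.048])]
[array([ 0.71, -0.04,  0.3 ]), array([ 0.8 , -0.03,  0.1 ])]
[array([0.71, 0.29, 0.3 ]), array([0.8 , 0.37, 0.1 ])]
[array([ 0.71, -0.45,  0.3 ]), array([ 0.8 , -0.55,  0.1 ])]
[array([ 0.77, -0.04,  0.3 ]), array([ 0.87, -0.03,  0.1 ])]
```

```bash
cat >> h.py <<'E'
def pose():
    s=arm.state();Q=q2R(s["ee_rot"]);return np.array(s["ee_pos"]),np.arctan2(Q[1,0],Q[0,0]),s
def plan(wps,maxd=45,maxa=.15):
    """wps: list of (x,y,z mm, psi, claw)"""
    p,psi,s=pose();p=p*1000
    print("at",np.round(p,1),"psi",round(psi,3),"F",np.round(s["ft_force"],1),"w",round(s["width"]*88.1,1),"t",round(s["time_s"],1),"tilt",np.round(q2R(s["ee_rot"])[:,2],3),"j",np.round(s["joints"],2))
    for x,y,z,t,c in wps:
        T=np.array([x,y,z]);da=(t-psi+np.pi)%(2*np.pi)-np.pi
        n=int(max(1,np.ceil(np.linalg.norm(T-p)/maxd-.05),np.ceil(abs(da)/maxa-.05)));p0=p.copy();a0=psi;rows=[]
        for i in range(1,n+1):
            d=p0+(T-p0)*i/n-p;k=np.array([np.cos(psi)*d[0]+np.sin(psi)*d[1],np.sin(psi)*d[0]-np.cos(psi)*d[1],-d[2]]);k=np.round(k)
            yw=np.round(-(a0+da*i/n-psi),2)
            p=p+np.array([np.cos(psi)*k[0]+np.sin(psi)*k[1],np.sin(psi)*k[0]-np.cos(psi)*k[1],-k[2]]);psi-=yw
            rows.append("%g,%g,%g,%g,%g"%(c,*k+0.,yw+0.))
        print(",  ".join(rows))
E
python3 -c "
from h import *
plan([(557,-149,150,0,88),(557,-149,69,0,88)])"
```

```text
at [ 305.6 -601.9  225.4] psi 0.47 F [-0.4  0.3 -0.4] w 87.8 t 1.1 tilt [ 0. -0. -1.] j [-1.14  0.26  1.6   0.    1.27 -0.04]
88,36,-24,6,0.04,  88,35,-26,7,0.04,  88,33,-27,6,0.04,  88,33,-28,6,0.04,  88,31,-29,6,0.04,  88,31,-31,7,0.03,  88,29,-32,6,0.04,  88,28,-33,6,0.04,  88,27,-34,7,0.04,  88,25,-35,6,0.04,  88,24,-36,6,0.04,  88,22,-36,6,0.04
88,0,0,41,0,  88,0,-1,40,0
```

Call:
move_arm(
  targets=[88,36,-24,6,0.04,88,35,-26,7,0.04,88,33,-27,6,0.04,88,33,-28,6,0.04,88,31,-29,6,0.04],
  grip_force=20,
)

```text
time_s: 1.68
ee_pos: [0.4107, -0.4125, 0.1944]
ee_rot: [0.0, 0.991, 0.134, 0.0]
ft_force: [0.6, -0.3, -0.5]
width: 0.991
gripper_force: 0.0
```

Call:
move_arm(
  targets=[88,31,-31,7,0.03,88,29,-32,6,0.04,88,28,-33,6,0.04,88,27,-34,7,0.04,88,25,-35,6,0.04],
)

```text
time_s: 2.3
ee_pos: [0.5158, -0.2229, 0.1624]
ee_rot: [0.0, 0.999, 0.039, 0.0]
ft_force: [0.4, -0.2, 0.1]
width: 0.997
gripper_force: 0.0
```

Call:
move_arm(
  targets=[88,24,-36,6,0.04,88,22,-36,6,0.04,88,0,0,0,0,88,0,0,0,0],
)

```text
time_s: 2.8
ee_pos: [0.5566, -0.1497, 0.1505]
ee_rot: [0.0, 1.0, 0.0, -0.0]
ft_force: [-0.3, 0.6, 0.4]
width: 0.998
gripper_force: 0.0
```

```bash
python3 -c "
from h import *
plan([(557,-149,69,0,88)])"
```

```text
at [ 556.6 -149.7  150.5] psi 0.001 F [-0.3  0.6  0.4] w 88.0 t 2.8 tilt [-0. -0. -1.] j [-0.31  0.14  1.9  -0.    1.11  1.26]
88,0,0,41,0,  88,0,-1,40,0
```

Call:
move_arm(
  targets=[88,0,0,41,0,88,0,0,35,0,88,0,0,5,0,88,0,0,0,0,45,0,0,0,0],
)

```text
time_s: 3.42
ee_pos: [0.5581, -0.1504, 0.0714]
ee_rot: [0.001, 1.0, -0.0, 0.002]
ft_force: [0.0, -0.6, 0.9]
width: 0.907
gripper_force: 0.0
```

Call:
move_arm(
  targets=[45,0,0,0,0,45,0,0,0,0,45,0,0,0,0,45,0,0,0,0],
)

```text
time_s: 3.92
ee_pos: [0.5567, -0.1494, 0.0695]
ee_rot: [-0.0, 1.0, -0.0, 0.0]
ft_force: [0.3, -0.1, -0.0]
width: 0.512
gripper_force: 0.0
```

Call:
move_arm(
  targets=[45,0,0,0,0,45,0,0,-10,0,45,0,0,-40,0,45,0,0,-40,0,45,0,0,0,0],
)

```text
time_s: 4.55
ee_pos: [0.5599, -0.1505, 0.1645]
ee_rot: [0.001, 1.0, -0.0, 0.004]
ft_force: [0.6, -0.4, -0.2]
width: 0.513
gripper_force: 0.0
```

```bash
python3 -c "
from h import *
plan([(528,262,140,0,45),(528,262,64,0,45)])"
```

```text
at [ 559.9 -150.5  164.5] psi -0.0 F [ 0.6 -0.4 -0.2] w 45.2 t 4.5 tilt [ 0.009 -0.003 -1.   ] j [-0.31  0.13  1.88  0.    1.12  1.27]
45,-3,-41,2,0,  45,-3,-42,3,0,  45,-4,-41,2,0,  45,-3,-41,3,0,  45,-3,-41,2,0,  45,-3,-42,3,0,  45,-3,-41,2,0,  45,-4,-41,3,0,  45,-3,-41,2,0,  45,-3,-42,3,0
45,0,0,38,0,  45,0,0,38,0
```

Run:
```python
from h import *
f=arm.grab_frame("side")
print([np.round(a["xyz"],3) for a in arm.mark_of(f,"roll_centre")[:1]])
cv2.imwrite("pics/s2.png",cv2.resize(f["image"][100:270,200:400,::-1],None,fx=3,fy=3))
```

```text
[]
```

View pics/s2.png

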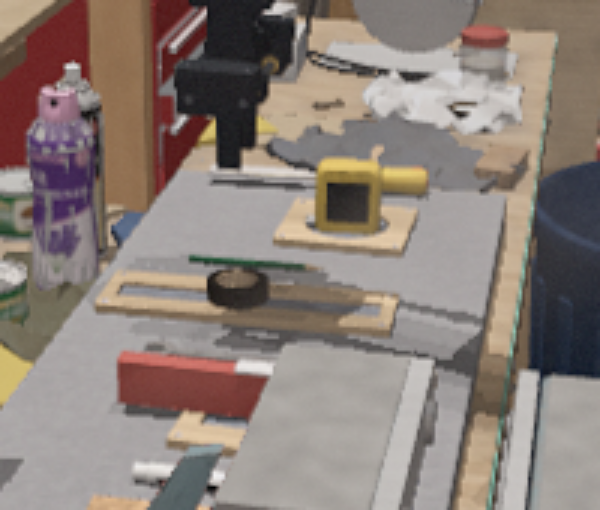

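Run:
```python
from h import *
f=arm.grab_frame("side");p,_,_=pose()
for dz in (0,.019): print(w2px(f,p-[0,0,dz]))
print(w2px(f,[.557,-.149,.062]), w2px(f,[.557,-.149,.043]))
print([np.round(a["xyz"],3) for a in arm.mark_of(f,"roll_centre")[:1]],[np.round(a["xyz"],3) for a in arm.boxes_of(f,"roll_centre")[:1]])
```

```text
(np.float64(278.4769563684696), np.float64(159.3765568129425))
(np.float64(278.45079561339594), np.float64(166.04537056192498))
(np.float64(277.9836550234912), np.float64(192.62355193570644)) (np.float64(277.9607441241918), np.float64(198.94400083628446))
[array([ 0.558, -0.146,  0.05 ])] [array([ 0.557, -0.135,  0.053])]
```

Run:
```python
from h import *
f=arm.grab_frame("side");p,_,s=pose();print(p,s["width"])
im=f["image"][:,:,::-1].copy()[90:210,220:340];im=cv2.resize(im,None,fx=5,fy=5,interpolation=cv2.INTER_CUBIC)
for dz,c in((0,(0,255,0)),(.019,(0,0,255)),(-.045,(255,0,0))):
    u,v=w2px(f,p-[0,0,dz]);cv2.circle(im,(int((u-220)*5),int((v-90)*5)),3,c,-1)
cv2.imwrite("pics/s3.png",im)
```

```text
[ 0.55546993 -0.14912456  0.15760188] 0.5103081796676318
```

View pics/s3.png

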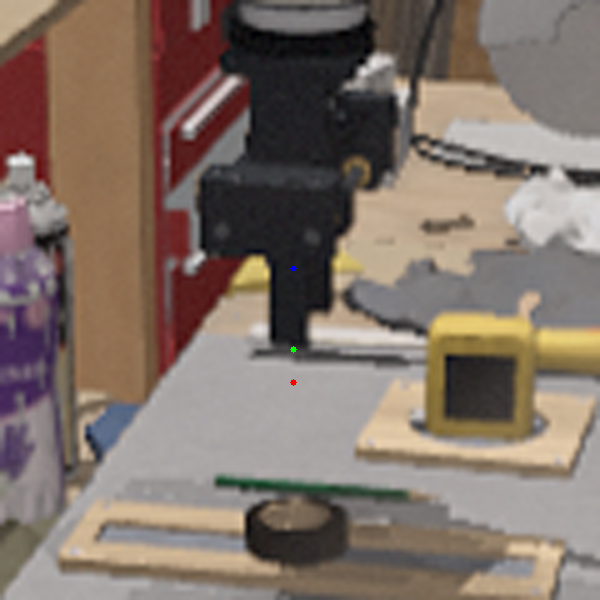

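Run:
```python
from h import *
g=arm.grab_frame("side");f=arm.grab_frame("top");p,_,s=pose();print(p)
for n,d in dict(tipnear=(0,.03,-.019),tipfar=(0,-.03,-.019),bodynear=(0,.0935,.045),bodyfar=(0,-.0935,.045),bodyx=(.0935,.0375,.045)).items():
    u,v=w2px(g,p+d);print(n,(u-220)*5,(v-90)*5)
im=cv2.resize(f["image"][100:280,240:440,::-1],None,fx=3,fy=3,interpolation=cv2.INTER_CUBIC)
for d in ((0,.03,-.019),(0,-.03,-.019),(0,.0935,.045),(0,-.0935,.045)):
    u,v=w2px(f,p+d);cv2.circle(im,(int((u-240)*3),int((v-100)*3)),2,(0,255,0),-1)
cv2.imwrite("pics/t2.png",im)
```

```text
[ 0.55581972 -0.14923401  0.15796629]
tipnear 280.62389124104556 401.3445307820473
tipfar 304.21336834593177 362.7195451136919
bodynear 253.38183880847168 325.98624855016806
bodyfar 328.4230208524332 216.3234381668704
bodyx 102.64492624193991 277.4436885705208
```

View pics/t2.png

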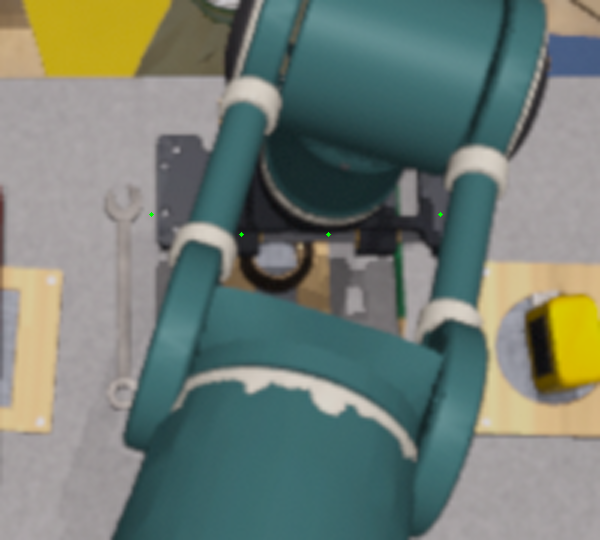

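Call:
move_arm(
  targets=[45,-22,0,10,0,45,-22,0,30,0,45,-22,0,30,0,45,0,0,20,0,45,0,0,0,0],
)

```text
time_s: 5.58
ee_pos: [0.4884, -0.1487, 0.0671]
ee_rot: [-0.001, 1.0, -0.0, -0.002]
ft_force: [-0.4, -0.6, -0.3]
width: 0.51
gripper_force: 0.0
```

Call:
move_arm(
  targets=[45,0,0,4,0,45,0,0,3,0,45,0,0,0,0],
)

```text
time_s: 5.95
ee_pos: [0.4912, -0.1496, 0.0628]
ee_rot: [0.0, 1.0, -0.0, 0.0]
ft_force: [0.8, 0.7, 0.1]
width: 0.514
gripper_force: 0.0
```

Call:
move_arm(
  targets=[45,0,0,4,0,45,0,0,3,0,45,0,0,0,0],
)

```text
time_s: 6.32
ee_pos: [0.4904, -0.1493, 0.055]
ee_rot: [-0.0, 1.0, -0.0, -0.0]
ft_force: [0.3, 0.3, 0.2]
width: 0.511
gripper_force: 0.0
```

Call:
move_arm(
  targets=[45,0,0,3,0,45,0,0,2,0,45,0,0,0,0],
)

```text
time_s: 6.7
ee_pos: [0.4905, -0.1494, 0.0501]
ee_rot: [-0.0, 1.0, -0.0, -0.0]
ft_force: [0.3, -0.9, -0.5]
width: 0.512
gripper_force: 0.0
```

Call:
move_arm(
  targets=[45,0,0,3,0,45,0,0,2,0,45,0,0,0,0],
)

```text
time_s: 7.08
ee_pos: [0.4905, -0.1494, 0.0451]
ee_rot: [-0.0, 1.0, -0.0, -0.0]
ft_force: [0.1, 1.0, -0.2]
width: 0.512
gripper_force: 0.0
```

Run:
```python
from h import *
g=arm.grab_frame("side");p,_,s=pose();print(p,s["ft_force"])
im=g["image"][:,:,::-1].copy()[110:230,220:340];im=cv2.resize(im,None,fx=5,fy=5,interpolation=cv2.INTER_CUBIC)
cv2.imwrite("pics/s4.png",im)
```

```text
[ 0.49059236 -0.1494263   0.04526708] [-0.42447126  0.46840293  0.21684227]
```

View pics/s4.png

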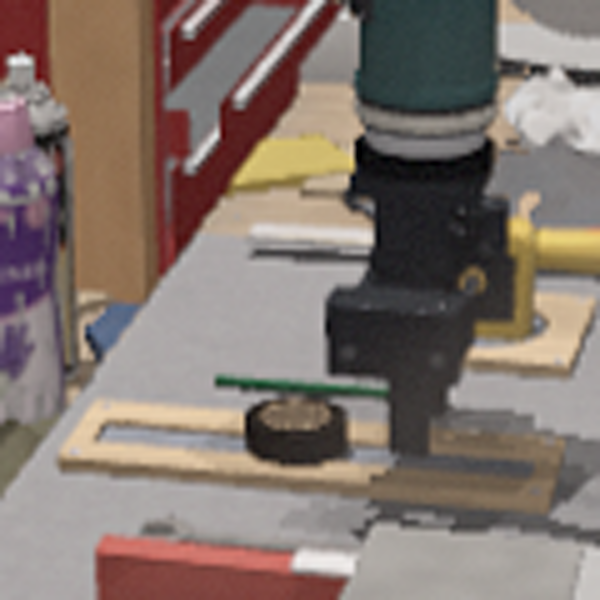

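Call:
move_arm(
  targets=[45,0,0,3,0,45,0,0,2,0,45,0,0,0,0],
)

```text
time_s: 7.5
ee_pos: [0.4905, -0.1494, 0.0401]
ee_rot: [-0.0, 1.0, -0.0, -0.0]
ft_force: [-0.0, -0.2, 0.1]
width: 0.509
gripper_force: 0.0
```

Call:
move_arm(
  targets=[45,0,0,2,0,45,0,0,1,0,45,0,0,0,0],
)

```text
time_s: 7.88
ee_pos: [0.4906, -0.1494, 0.0373]
ee_rot: [-0.0, 1.0, -0.0, -0.0]
ft_force: [0.8, 0.2, -0.5]
width: 0.512
gripper_force: 0.0
```

Call:
move_arm(
  targets=[45,0,0,2,0,45,0,0,0,0],
)

```text
time_s: 8.12
ee_pos: [0.4905, -0.1494, 0.0352]
ee_rot: [-0.0, 1.0, -0.0, -0.0]
ft_force: [0.3, -0.3, -0.1]
width: 0.511
gripper_force: 0.0
```

Call:
move_arm(
  targets=[45,0,0,2,0,45,0,0,0,0],
)

```text
time_s: 8.38
ee_pos: [0.4905, -0.1494, 0.0332]
ee_rot: [-0.0, 1.0, -0.0, -0.0]
ft_force: [0.7, -0.4, 0.5]
width: 0.513
gripper_force: 0.0
```

Call:
move_arm(
  targets=[45,0,0,2,0,45,0,0,0,0],
)

```text
time_s: 8.62
ee_pos: [0.4906, -0.1494, 0.0312]
ee_rot: [-0.0, 1.0, -0.0, -0.0]
ft_force: [0.2, -0.3, -0.4]
width: 0.508
gripper_force: 0.0
```

Call:
move_arm(
  targets=[45,0,0,2,0,45,0,0,0,0],
)

```text
time_s: 8.88
ee_pos: [0.4909, -0.1495, 0.0301]
ee_rot: [0.0, 1.0, -0.0, 0.0]
ft_force: [-1.6, 0.9, 5.7]
width: 0.509
gripper_force: 2.8
```

Call:
move_arm(
  targets=[45,0,0,1,0,45,0,0,0,0],
)

```text
time_s: 9.12
ee_pos: [0.4909, -0.1495, 0.0301]
ee_rot: [-0.0, 1.0, -0.0, -0.0]
ft_force: [-5.6, 2.4, 13.5]
width: 0.509
gripper_force: 6.5
```

Call:
move_arm(
  targets=[45,0,0,-15,0,45,0,0,-35,0,88,22,0,0,0,88,22,0,0,0,88,22,0,0,0],
)

```text
time_s: 9.75
ee_pos: [0.5577, -0.1496, 0.0792]
ee_rot: [0.0, 1.0, -0.0, 0.001]
ft_force: [-0.6, -0.1, 0.1]
width: 0.827
gripper_force: 0.0
```

Call:
move_arm(
  targets=[88,0,0,0,0,88,0,0,0,0,88,0,0,0,0],
)

```text
time_s: 10.12
ee_pos: [0.5557, -0.1494, 0.0782]
ee_rot: [-0.0, 1.0, -0.0, -0.0]
ft_force: [-0.4, 0.5, -0.8]
width: 0.999
gripper_force: 0.0
```

```bash
python3 -c "
from h import *
plan([(557,-149,37,0,88)])
f=arm.grab_frame('top');print([np.round(a['xyz'],3) for a in arm.mark_of(f,'roll_centre')[:1]])"
```

```text
at [ 555.7 -149.4   78.2] psi -0.0 F [-0.4  0.5 -0.8] w 88.0 t 10.1 tilt [-0.001  0.    -1.   ] j [-0.31  0.21  1.96 -0.    0.97  1.27]
88,1,0,41,0
[array([ 0.56 , -0.148,  0.051])]
```

Call:
move_arm(
  targets=[88,1,0,31,0,88,0,0,10,0,88,0,0,0,0,45,0,0,0,0,45,0,0,0,0],
)

```text
time_s: 10.85
ee_pos: [0.5586, -0.1498, 0.0385]
ee_rot: [0.0, 1.0, -0.0, 0.001]
ft_force: [0.2, 0.1, -0.9]
width: 0.795
gripper_force: 0.0
```

Call:
move_arm(
  targets=[45,0,0,0,0,45,0,0,0,0,45,0,0,0,0,45,0,0,0,0],
)

```text
time_s: 11.35
ee_pos: [0.5581, -0.1496, 0.038]
ee_rot: [0.0, 1.0, -0.0, 0.0]
ft_force: [-0.6, 0.8, 3.8]
width: 0.63
gripper_force: 20.0
```

Call:
move_arm(
  targets=[45,0,0,-10,0,45,0,0,-35,0,45,0,0,-35,0,45,0,0,0,0],
)

```text
time_s: 11.85
ee_pos: [0.5603, -0.1503, 0.1209]
ee_rot: [0.001, 1.0, -0.0, 0.003]
ft_force: [-0.2, -0.8, -0.1]
width: 0.631
gripper_force: 20.0
```

```bash
python3 -c "
from h import *
plan([(528,262,118,0,45),(528,262,32,0,45)],50)"
```

```text
at [ 560.3 -150.3  120.9] psi -0.0 F [-0.2 -0.8 -0.1] w 55.6 t 11.8 tilt [ 0.006 -0.002 -1.   ] j [-0.31  0.17  1.92  0.    1.05  1.27]
45,-4,-46,0,0,  45,-3,-46,1,0,  45,-4,-45,0,0,  45,-3,-46,0,0,  45,-4,-46,1,0,  45,-4,-46,0,0,  45,-3,-46,0,0,  45,-4,-45,1,0,  45,-3,-46,0,0
45,0,0,43,0,  45,0,0,43,0
```

Call:
move_arm(
  targets=[45,-4,-46,0,0,45,-3,-46,0,0,45,-4,-45,0,0,45,-3,-46,0,0,45,-4,-46,0,0],
)

```text
time_s: 12.48
ee_pos: [0.5383, 0.0808, 0.1157]
ee_rot: [0.0, 1.0, -0.0, -0.001]
ft_force: [0.8, -0.4, 0.3]
width: 0.632
gripper_force: 20.0
```

Call:
move_arm(
  targets=[45,-4,-46,0,0,45,-3,-46,0,0,45,-4,-45,0,0,45,-3,-46,0,0,45,0,0,0,0],
)

```text
time_s: 13.1
ee_pos: [0.5243, 0.2649, 0.1157]
ee_rot: [0.0, 1.0, 0.002, -0.001]
ft_force: [0.1, 0.2, -0.5]
width: 0.627
gripper_force: 20.0
```

```bash
python3 -c "
from h import *
plan([(528,262,32,0,45)],50)"
```

```text
at [524.3 264.9 115.7] psi 0.004 F [ 0.1  0.2 -0.5] w 55.2 t 13.1 tilt [-0.002 -0.    -1.   ] j [0.43 0.19 1.9  0.   1.05 1.99]
45,2,1,42,0,  45,2,2,42,0
```

Call:
move_arm(
  targets=[45,2,1,40,0,45,1,1,35,0,45,0,0,6,0,45,0,0,2,0,45,0,0,0,0],
)

```text
time_s: 13.72
ee_pos: [0.5299, 0.2607, 0.0357]
ee_rot: [-0.0, 1.0, -0.0, 0.001]
ft_force: [-0.2, -0.6, 0.5]
width: 0.631
gripper_force: 20.0
```

Call:
move_arm(
  targets=[45,0,0,1,0,65,0,0,0,0,80,0,0,0,0,80,0,0,0,0,80,0,0,0,0],
)

```text
time_s: 14.35
ee_pos: [0.5288, 0.2605, 0.0334]
ee_rot: [-0.0, 1.0, -0.0, -0.0]
ft_force: [-0.3, -1.0, -0.5]
width: 0.906
gripper_force: 0.0
```

Call:
move_arm(
  targets=[80,0,0,-20,0,80,0,0,-50,0,80,0,0,-20,0,50,0,50,0,0,50,0,50,0,0],
)

```text
time_s: 14.98
ee_pos: [0.5291, 0.16, 0.1245]
ee_rot: [-0.0, 1.0, 0.001, 0.001]
ft_force: [0.5, 0.4, -0.2]
width: 0.701
gripper_force: 0.0
```

```bash
python3 -c "
from h import *
print(arm.state()['ft_force'])
for n in ('top','side'):
  f=arm.grab_frame(n)
  for q in ('roll_centre','spirit_level_centre'):print(n,q,[np.round(a['xyz'],3) for a in arm.mark_of(f,q)[:1]])
plan([(492,67,80,-0.025,45),(492,67,42,-0.025,45)],50)"
```

```text
[ 0.54512692  0.35605887 -0.18700234]
top roll_centre [array([0.529, 0.263, 0.042])]
top spirit_level_centre [array([0.493, 0.069, 0.067])]
side roll_centre [array([0.532, 0.265, 0.045])]
side spirit_level_centre [array([0.495, 0.07 , 0.066])]
at [528.9 161.1 123.6] psi -0.0 F [ 0.2  0.5 -0.2] w 49.9 t 15.3 tilt [ 0.     0.001 -1.   ] j [0.25 0.12 1.97 0.   1.05 1.82]
45,-12,31,15,0.01,  45,-12,32,14,0.01,  45,-12,32,15,0
45,0,0,38,0
```

Call:
move_arm(
  targets=[50,-12,31,15,0.02,50,-12,32,14,0.01,50,-12,32,15,0,50,0,0,0,0,50,0,0,0,0],
)

```text
time_s: 15.9
ee_pos: [0.4921, 0.0673, 0.0799]
ee_rot: [-0.0, 1.0, -0.015, 0.001]
ft_force: [0.7, -0.3, -0.6]
width: 0.568
gripper_force: 0.0
```

```bash
python3 -c "
from h import *
plan([(493,67,40,-0.025,50)],50)"
```

```text
at [492.1  67.3  79.9] psi -0.03 F [ 0.7 -0.3 -0.6] w 50.0 t 15.9 tilt [ 0.001  0.001 -1.   ] j [0.09 0.07 2.12 0.   0.95 1.69]
50,1,0,40,0
```

Call:
move_arm(
  targets=[50,1,0,25,0,50,0,0,15,0,50,0,0,0,0,10,0,0,0,0,10,0,0,0,0],
  grip_force=40,
)

```text
time_s: 16.52
ee_pos: [0.493, 0.0663, 0.0403]
ee_rot: [-0.0, 1.0, -0.015, 0.001]
ft_force: [0.2, 0.3, 0.1]
width: 0.363
gripper_force: 0.0
```

Call:
move_arm(
  targets=[10,0,0,0,0,10,0,0,0,0,10,0,0,0,0,10,0,0,0,0],
)

```text
time_s: 17.02
ee_pos: [0.4927, 0.0662, 0.04]
ee_rot: [-0.0, 1.0, -0.015, 0.001]
ft_force: [0.1, 1.3, 5.3]
width: 0.198
gripper_force: 40.0
```

Call:
move_arm(
  targets=[10,0,0,-10,0,10,0,0,-30,0,10,0,0,-40,0,10,0,0,0,0,10,0,0,0,0],
)

```text
time_s: 17.65
ee_pos: [0.4913, 0.0659, 0.1186]
ee_rot: [0.0, 1.0, -0.015, -0.001]
ft_force: [-0.1, -0.7, -1.0]
width: 0.201
gripper_force: 40.0
```

Run:
```python
from h import *
f=arm.grab_frame("side");cv2.imwrite("pics/s5.png",cv2.resize(f["image"][100:270,180:380,::-1],None,fx=3,fy=3,interpolation=cv2.INTER_CUBIC))
print(arm.mark_of(f,'spirit_level_centre')[:1])
plan([(549,-152,115,0.016,10)],50)
f=arm.grab_frame("top")
print(arm.mark_of(f,'spirit_level_centre')[:1]);m=masks(f)["red"]
print(rect(f,win(m,200,130,270,285),.16))
```

```text
[{'xyz': [0.492, 0.0663, 0.1443], 'p': 0.8}]
at [490.5  65.9 117.6] psi -0.03 F [ 0.5  0.6 -1.5] w 17.7 t 17.8 tilt [-0.003 -0.    -1.   ] j [ 0.08  0.02  2.09 -0.    1.03  1.68]
10,13,43,1,-0.01,  10,13,44,0,-0.01,  10,12,43,1,-0.01,  10,11,44,0,-0.01,  10,12,43,1,-0.01
[{'xyz': [0.4927, 0.066, 0.1451], 'p': 0.6}]
c=(425.7,65.5) L=90.1 W=19.5 longaxis=-1.6deg
```

View pics/s5.png

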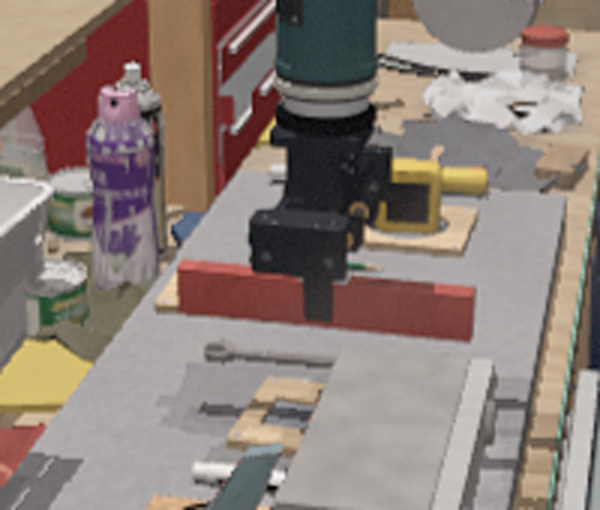

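Call:
move_arm(
  targets=[10,12,43,0,-0.01,10,13,44,0,-0.01,10,12,43,0,-0.01,10,11,44,0,-0.01,10,11,43,0,0],
)

```text
time_s: 18.48
ee_pos: [0.5484, -0.1527, 0.1181]
ee_rot: [-0.0, 1.0, 0.005, -0.001]
ft_force: [0.5, 0.5, -1.9]
width: 0.199
gripper_force: 40.0
```

Call:
move_arm(
  targets=[10,0,0,0,0,10,0,0,0,0,10,0,0,20,0,10,0,0,0,0],
)

```text
time_s: 18.98
ee_pos: [0.5465, -0.1497, 0.0964]
ee_rot: [-0.001, 1.0, 0.006, -0.003]
ft_force: [-0.4, 0.4, -0.4]
width: 0.201
gripper_force: 40.0
```

Run:
```python
from h import *
plan([(547.5,-151.5,60,0.016,10)],50)
f=arm.grab_frame("side");cv2.imwrite("pics/s6.png",cv2.resize(f["image"][140:230,200:360,::-1],None,fx=5,fy=5,interpolation=cv2.INTER_CUBIC))
print(arm.mark_of(f,'spirit_level_centre')[:1],arm.mark_of(f,'tray_long')[:1])
```

```text
at [ 546.5 -149.7   96.4] psi 0.011 F [-0.4  0.4 -0.4] w 17.7 t 19.0 tilt [-0.005  0.002 -1.   ] j [-0.31  0.18  1.96  0.    1.01  1.25]
10,1,2,36,0
[{'xyz': [0.5478, -0.1468, 0.1192], 'p': 0.87}] [{'xyz': [0.5479, -0.1492, 0.0346], 'p': 0.69}]
```

View pics/s6.png

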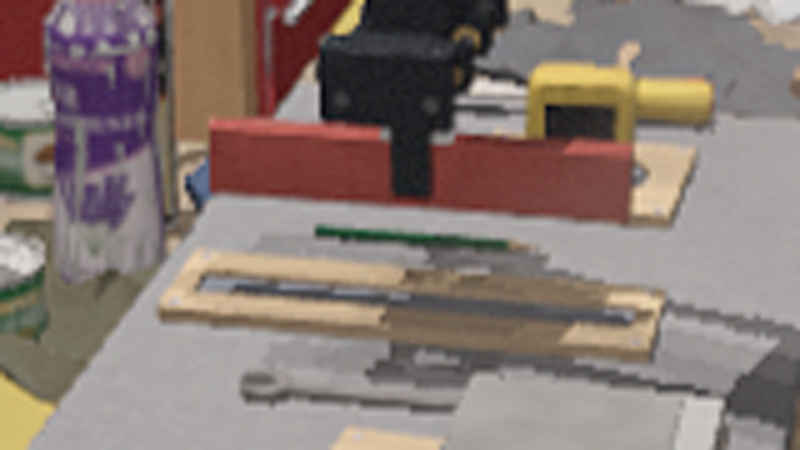

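Call:
move_arm(
  targets=[10,1,1,30,0,10,0,0,18,0,10,0,0,4,0,10,0,0,0,0,10,0,0,0,0],
)

```text
time_s: 19.75
ee_pos: [0.5508, -0.1528, 0.0484]
ee_rot: [0.0, 1.0, 0.005, 0.001]
ft_force: [0.4, -0.4, -0.9]
width: 0.198
gripper_force: 40.0
```

Call:
move_arm(
  targets=[10,0,0,2,0,10,0,0,2,0,10,0,0,2,0,10,0,0,0,0],
)

```text
time_s: 20.25
ee_pos: [0.5497, -0.1524, 0.0411]
ee_rot: [-0.0, 1.0, 0.005, -0.0]
ft_force: [0.3, 0.4, -2.2]
width: 0.197
gripper_force: 40.0
```

Call:
move_arm(
  targets=[10,0,0,2,0,10,0,0,0,0],
)

```text
time_s: 20.5
ee_pos: [0.5498, -0.1525, 0.0392]
ee_rot: [-0.0, 1.0, 0.005, -0.0]
ft_force: [-0.9, 0.4, -2.4]
width: 0.2
gripper_force: 40.0
```

Call:
move_arm(
  targets=[10,-2,-1,0,0,10,0,0,2,0,10,0,0,0,0],
)

```text
time_s: 20.88
ee_pos: [0.5477, -0.1514, 0.0372]
ee_rot: [-0.0, 1.0, 0.005, -0.0]
ft_force: [-0.8, 0.1, -1.7]
width: 0.198
gripper_force: 40.0
```

Call:
move_arm(
  targets=[10,0,0,2,0,10,0,0,0,0],
)

```text
time_s: 21.12
ee_pos: [0.5478, -0.1515, 0.0352]
ee_rot: [-0.0, 1.0, 0.005, -0.0]
ft_force: [-0.6, -0.7, -1.2]
width: 0.204
gripper_force: 40.0
```

Call:
move_arm(
  targets=[10,0,0,1,0,10,0,0,0,0],
)

```text
time_s: 21.38
ee_pos: [0.548, -0.1515, 0.035]
ee_rot: [0.0, 1.0, 0.005, -0.0]
ft_force: [-3.2, 0.0, 5.7]
width: 0.202
gripper_force: 40.0
```

Call:
move_arm(
  targets=[50,0,0,0,0,50,0,0,0,0,50,0,0,0,0,50,0,0,-20,0,50,0,0,-35,0],
)

```text
time_s: 22.0
ee_pos: [0.5463, -0.151, 0.0881]
ee_rot: [-0.001, 1.0, 0.005, -0.002]
ft_force: [1.3, 0.9, 0.2]
width: 0.563
gripper_force: 0.0
```

Run:
```python
from h import *
for n in ("top","side"):
  f=arm.grab_frame(n)
  for q in ('spirit_level_centre','measure_centre'):print(n,q,arm.mark_of(f,q)[:1])
plan([(488,-357,125,0.12,75),(488,-357,48,0.12,75)],48)
```

```text
top spirit_level_centre [{'xyz': [0.5486, -0.1521, 0.0632], 'p': 0.64}]
top measure_centre []
side spirit_level_centre [{'xyz': [0.5494, -0.1487, 0.0606], 'p': 0.83}]
side measure_centre [{'xyz': [0.4896, -0.3548, 0.0731], 'p': 0.96}]
at [ 547.  -151.2   88.2] psi 0.01 F [0.1 0.3 0.1] w 50.2 t 22.3 tilt [-0.002  0.001 -1.   ] j [-0.31  0.19  1.97  0.    0.99  1.25]
75,-12,41,-7,-0.02,  75,-13,41,-8,-0.02,  75,-14,40,-7,-0.03,  75,-15,40,-7,-0.02,  75,-16,40,-8,-0.02
75,0,0,39,0,  75,0,0,38,0
```

Call:
move_arm(
  targets=[75,0,0,-37,0,75,-12,41,0,-0.02,75,-13,41,0,-0.02,75,-14,40,0,-0.03,75,-15,40,0,-0.02],
)

```text
time_s: 22.92
ee_pos: [0.4994, -0.3162, 0.1245]
ee_rot: [-0.001, 0.999, 0.05, -0.001]
ft_force: [0.3, -0.3, -0.0]
width: 0.848
gripper_force: 0.0
```

Call:
move_arm(
  targets=[75,-16,40,0,-0.02,75,0,0,0,0,75,0,0,0,0],
)

```text
time_s: 23.3
ee_pos: [0.4881, -0.3562, 0.1249]
ee_rot: [-0.001, 0.998, 0.059, -0.001]
ft_force: [-0.2, 0.1, 0.5]
width: 0.852
gripper_force: 0.0
```

Run:
```python
from h import *
plan([(488,-357,48,0.12,75)],48)
```

```text
at [ 488.1 -356.2  124.9] psi 0.119 F [-0.2  0.1  0.5] w 75.0 t 23.3 tilt [-0.002  0.002 -1.   ] j [-0.67  0.21  1.86  0.    1.07  0.78]
75,0,0,38,0,  75,0,1,39,0
```

Call:
move_arm(
  targets=[75,0,0,38,0,75,0,1,35,0,75,0,0,4,0,75,0,0,0,0,25,0,0,0,0],
  grip_force=40,
)

```text
time_s: 23.92
ee_pos: [0.4904, -0.3586, 0.0512]
ee_rot: [0.001, 0.998, 0.06, 0.001]
ft_force: [-0.6, -0.3, -0.8]
width: 0.758
gripper_force: 0.0
```

Call:
move_arm(
  targets=[25,0,0,0,0,25,0,0,0,0,25,0,0,0,0,25,0,0,0,0,25,0,0,0,0],
)

```text
time_s: 24.55
ee_pos: [0.489, -0.3582, 0.0497]
ee_rot: [0.0, 0.998, 0.06, 0.0]
ft_force: [-1.3, 1.7, 2.7]
width: 0.382
gripper_force: 39.9
```

Call:
move_arm(
  targets=[25,0,0,-10,0,25,0,0,-35,0,25,0,0,-40,0,25,0,0,0,0,25,0,0,0,0],
)

```text
time_s: 25.18
ee_pos: [0.4883, -0.3575, 0.1333]
ee_rot: [-0.001, 0.998, 0.06, -0.001]
ft_force: [-0.5, 0.9, -2.7]
width: 0.384
gripper_force: 39.9
```

Run:
```python
from h import *
f=arm.grab_frame("side");print(arm.mark_of(f,'measure_centre')[:1])
cv2.imwrite("pics/s7.png",cv2.resize(f["image"][110:200,240:360,::-1],None,fx=5,fy=5,interpolation=cv2.INTER_CUBIC))
f=arm.grab_frame("top");print(arm.mark_of(f,'measure_centre')[:1])
plan([(490,69,135,-.07,25)],48)
```

```text
[{'xyz': [0.4864, -0.3558, 0.1559], 'p': 0.66}]
[]
at [ 487.8 -357.1  132.2] psi 0.12 F [ 0.4 -0.2 -3. ] w 33.8 t 25.4 tilt [-0.003  0.002 -1.   ] j [-0.67  0.21  1.85 -0.    1.09  0.78]
25,6,-47,0,0.02,  25,5,-47,-1,0.02,  25,4,-47,0,0.02,  25,3,-47,0,0.02,  25,2,-48,-1,0.03,  25,1,-47,0,0.02,  25,0,-47,0,0.02,  25,-2,-48,-1,0.02,  25,-2,-47,0,0.02
```

View pics/s7.png

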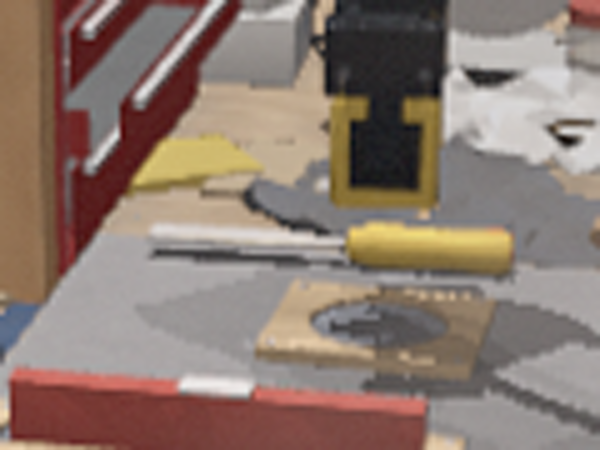

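Call:
move_arm(
  targets=[25,5,-47,0,0.02,25,5,-47,0,0.02,25,4,-47,0,0.02,25,3,-47,0,0.02,25,2,-47,0,0.02],
)

```text
time_s: 26.0
ee_pos: [0.4884, -0.1206, 0.1334]
ee_rot: [-0.0, 1.0, 0.009, -0.001]
ft_force: [-0.0, -0.4, -1.9]
width: 0.384
gripper_force: 39.9
```

Run:
```python
from h import *
f=arm.grab_frame("top");M=masks(f);m=win(M["wood"],200,184,275,250)
print(rect(f,m,.043))
h=cv2.morphologyEx(m.astype(np.uint8),cv2.MORPH_CLOSE,np.ones((3,3)))
cs,hi=cv2.findContours(h,cv2.RETR_CCOMP,cv2.CHAIN_APPROX_NONE)
k=max((i for i in range(len(cs)) if hi[0][i][3]>=0),key=lambda i:cv2.contourArea(cs[i]),default=None)
if k is not None:
  P=np.array([px2w(f,u,v,.043)[:2] for u,v in cs[k][:,0]],np.float32)*1000;print(cv2.minAreaRect(P))
plan([(487,69,135,-.07,25)],48)
```

```text
c=(490.2,69.2) L=127.3 W=113.1 longaxis=-4.1deg
((490.1207580566406, 69.37022399902344), (52.11899948120117, 93.97335815429688), 85.84957885742188)
at [ 487.5 -115.6  133. ] psi 0.019 F [-0.7  3.9 -2.6] w 33.7 t 26.1 tilt [-0.003  0.005 -1.   ] j [-0.29  0.02  2.06  0.    1.07  1.26]
25,1,-46,-1,0.02,  25,0,-46,0,0.02,  25,-1,-46,-1,0.03,  25,-3,-47,0,0.02
```

Call:
move_arm(
  targets=[25,1,-46,0,0.02,25,0,-46,0,0.02,25,-1,-46,0,0.03,25,-3,-46,0,0.02,25,0,0,0,0],
)

```text
time_s: 26.68
ee_pos: [0.4877, 0.0642, 0.1335]
ee_rot: [-0.0, 0.999, -0.033, -0.001]
ft_force: [-0.0, -0.7, -2.8]
width: 0.38
gripper_force: 39.9
```

Call:
move_arm(
  targets=[25,0,0,0,0,25,0,0,0,0],
)

```text
time_s: 26.92
ee_pos: [0.4884, 0.0608, 0.134]
ee_rot: [0.0, 0.999, -0.036, -0.0]
ft_force: [0.2, -0.2, -2.7]
width: 0.379
gripper_force: 39.9
```

Run:
```python
from h import *
f=arm.grab_frame("side");print(arm.mark_of(f,'measure_centre')[:1],arm.mark_of(f,'tray_short')[:1])
plan([(486.5,69,60,-.072,25)],48)
im=f["image"][:,:,::-1].copy()[150:270,220:380]
cv2.imwrite("pics/s8.png",cv2.resize(im,None,fx=5,fy=5,interpolation=cv2.INTER_CUBIC))
```

```text
[{'xyz': [0.487, 0.0624, 0.1553], 'p': 0.84}] [{'xyz': [0.4906, 0.0701, 0.0356], 'p': 0.6}]
at [488.6  60.8 134.3] psi -0.072 F [-0.  -0.3 -2.3] w 33.2 t 27.1 tilt [-0. -0. -1.] j [ 0.07 -0.01  2.08 -0.    1.06  1.72]
25,-1,-4,37,0,  25,-2,-4,37,0
```

View pics/s8.png

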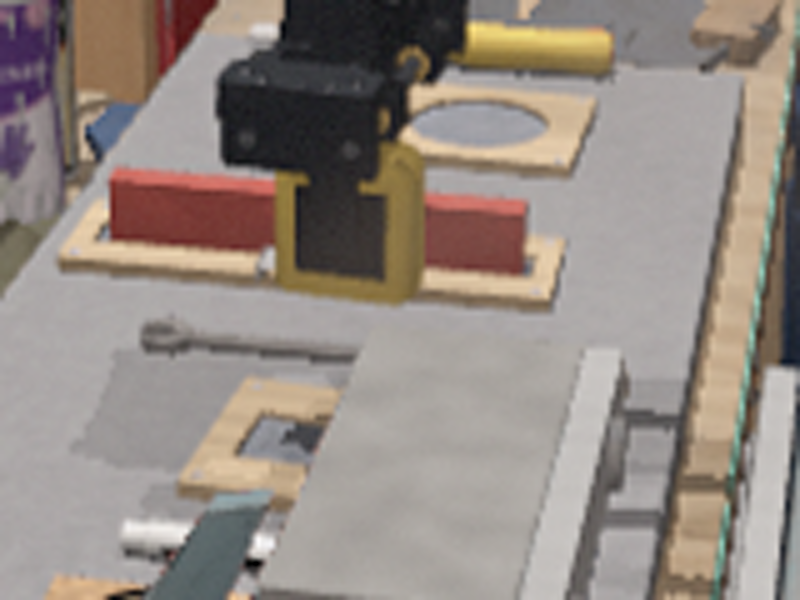

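Call:
move_arm(
  targets=[25,-1,-4,37,0,25,-2,-4,30,0,25,0,0,6,0,25,0,0,0,0,25,0,0,0,0],
)

```text
time_s: 27.7
ee_pos: [0.4876, 0.0699, 0.0629]
ee_rot: [-0.0, 0.999, -0.035, 0.001]
ft_force: [0.5, -0.7, -2.1]
width: 0.384
gripper_force: 39.9
```

Run:
```python
from h import *
plan([(486.5,68.5,55,-.072,25)],48)
```

```text
at [487.6  69.9  62.9] psi -0.071 F [ 0.5 -0.7 -2.1] w 33.8 t 27.7 tilt [ 0.003  0.    -1.   ] j [ 0.09  0.08  2.14 -0.    0.91  1.73]
25,-1,1,8,0
```

Call:
move_arm(
  targets=[25,-1,1,5,0,25,0,0,3,0,25,0,0,2,0,25,0,0,0,0],
)

```text
time_s: 28.2
ee_pos: [0.4848, 0.0691, 0.0512]
ee_rot: [0.0, 0.999, -0.035, -0.0]
ft_force: [0.2, -0.2, -2.9]
width: 0.384
gripper_force: 39.9
```

Call:
move_arm(
  targets=[25,0,0,1,0,25,0,0,1,0,25,0,0,0,0],
)

```text
time_s: 28.58
ee_pos: [0.4851, 0.0691, 0.0497]
ee_rot: [-0.0, 0.999, -0.035, 0.0]
ft_force: [-0.7, -0.6, 0.1]
width: 0.382
gripper_force: 39.9
```

Call:
move_arm(
  targets=[25,0,0,1,0,25,0,0,0,0],
)

```text
time_s: 28.82
ee_pos: [0.4852, 0.0692, 0.0497]
ee_rot: [0.0, 0.999, -0.035, -0.0]
ft_force: [-4.7, -0.7, 8.4]
width: 0.382
gripper_force: 39.9
```

Call:
move_arm(
  targets=[60,0,0,0,0,75,0,0,0,0,75,0,0,0,0,75,0,0,-30,0,75,0,0,-45,0],
  grip_force=20,
)

```text
time_s: 29.45
ee_pos: [0.4833, 0.0689, 0.1224]
ee_rot: [0.0, 0.999, -0.035, -0.002]
ft_force: [0.6, -0.4, -0.3]
width: 0.849
gripper_force: 0.0
```

Run:
```python
from h import *
plan([(529,262,115,0,88),(529,262,33,0,88)],45)
```

```text
at [483.3  68.9 122.4] psi -0.07 F [ 0.6 -0.4 -0.3] w 74.8 t 29.4 tilt [-0.004 -0.    -1.   ] j [ 0.09  0.    2.1  -0.    1.04  1.73]
88,6,-39,1,-0.01,  88,7,-39,2,-0.02,  88,8,-39,1,-0.01,  88,8,-39,2,-0.02,  88,9,-39,1,-0.01
88,0,0,41,0,  88,0,0,41,0
```

Call:
move_arm(
  targets=[88,6,-39,0,-0.01,88,7,-39,0,-0.02,88,8,-39,0,-0.01,88,8,-39,0,-0.02,88,9,-39,0,-0.01],
)

```text
time_s: 30.08
ee_pos: [0.5314, 0.2637, 0.1232]
ee_rot: [0.0, 1.0, 0.0, -0.0]
ft_force: [0.0, -0.6, 0.6]
width: 0.998
gripper_force: 0.0
```

Call:
move_arm(
  targets=[88,0,0,0,0,88,0,0,0,0,88,0,0,0,0],
)

```text
time_s: 30.45
ee_pos: [0.5308, 0.2613, 0.1231]
ee_rot: [0.0, 1.0, -0.001, -0.0]
ft_force: [-0.1, 0.0, -0.7]
width: 0.996
gripper_force: 0.0
```

Run:
```python
from h import *
f=arm.grab_frame("side")
for q in ("measure_centre","spirit_level_centre","roll_centre"): print(arm.mark_of(f,q)[:1])
plan([(530,262,33,0,88)],50)
```

```text
[{'xyz': [0.4842, 0.0701, 0.0738], 'p': 0.72}]
[{'xyz': [0.5497, -0.1504, 0.059], 'p': 0.7}]
[{'xyz': [0.5318, 0.2624, 0.0455], 'p': 0.69}]
at [531.2 261.6 123.5] psi -0.001 F [ 0.4 -0.1 -0.6] w 88.1 t 30.6 tilt [ 0. -0. -1.] j [ 0.42  0.19  1.89 -0.    1.06  1.99]
88,-1,0,45,0,  88,0,0,46,0
```

Call:
move_arm(
  targets=[88,0,0,45,0,88,0,0,35,0,88,0,0,10,0,88,0,0,0,0,45,0,0,0,0],
)

```text
time_s: 31.28
ee_pos: [0.5327, 0.263, 0.0352]
ee_rot: [-0.001, 1.0, -0.0, 0.001]
ft_force: [0.0, -0.1, 0.1]
width: 0.907
gripper_force: 0.0
```

Call:
move_arm(
  targets=[45,0,0,0,0,45,0,0,0,0,45,0,0,0,0,45,0,0,0,0,45,0,0,0,0],
)

```text
time_s: 31.9
ee_pos: [0.5317, 0.2626, 0.0342]
ee_rot: [-0.0, 1.0, -0.0, 0.0]
ft_force: [-2.0, -0.3, 6.2]
width: 0.63
gripper_force: 20.0
```

Call:
move_arm(
  targets=[45,0,0,-10,0,45,0,0,-40,0,45,0,0,-45,0,45,0,0,0,0,45,0,0,0,0],
)

```text
time_s: 32.52
ee_pos: [0.5307, 0.2622, 0.128]
ee_rot: [0.0, 1.0, -0.0, -0.0]
ft_force: [0.6, 0.1, -1.1]
width: 0.631
gripper_force: 20.0
```

Run:
```python
from h import *
f=arm.grab_frame("side");print(arm.mark_of(f,"roll_centre")[:1])
f=arm.grab_frame("top");m=win(masks(f)["wood"],390,180,460,252)
h=cv2.morphologyEx(m.astype(np.uint8),cv2.MORPH_CLOSE,np.ones((3,3)))
cs,hi=cv2.findContours(h,cv2.RETR_CCOMP,cv2.CHAIN_APPROX_NONE)
k=max((i for i in range(len(cs)) if hi[0][i][3]>=0),key=lambda i:cv2.contourArea(cs[i]),default=None)
if k is not None:
  P=np.array([px2w(f,u,v,.043)[:2] for u,v in cs[k][:,0]],np.float32)*1000;print(cv2.minEnclosingCircle(P))
plan([(489,-358,128,0,45)],47)
```

```text
[{'xyz': [0.5272, 0.2664, 0.1394], 'p': 0.74}]
((488.2635803222656, -358.1421203613281), 44.3697509765625)
at [529.7 261.8 126.3] psi -0.0 F [-0.2 -0.5 -1.5] w 55.2 t 32.7 tilt [-0.003 -0.001 -1.   ] j [0.42 0.19 1.89 0.   1.07 1.99]
45,-3,44,0,0,  45,-3,45,0,0,  45,-3,44,0,0,  45,-3,44,0,0,  45,-3,44,-1,0,  45,-2,45,0,0,  45,-3,44,0,0,  45,-3,44,0,0,  45,-3,44,0,0,  45,-3,45,0,0,  45,-3,44,0,0,  45,-3,44,0,0,  45,-3,45,-1,0,  45,-3,44,0,0
```

Call:
move_arm(
  targets=[45,-3,44,0,0,45,-3,45,0,0,45,-3,44,0,0,45,-3,44,0,0,45,-3,44,0,0],
)

```text
time_s: 33.3
ee_pos: [0.5149, 0.04, 0.1269]
ee_rot: [0.0, 1.0, -0.0, -0.001]
ft_force: [0.6, -0.4, -1.2]
width: 0.629
gripper_force: 20.0
```

Call:
move_arm(
  targets=[45,-3,44,0,0,45,-3,45,0,0,45,-3,44,0,0,45,-3,44,0,0,45,-3,44,0,0],
)

```text
time_s: 33.92
ee_pos: [0.4999, -0.1806, 0.1269]
ee_rot: [-0.001, 1.0, -0.0, -0.001]
ft_force: [1.6, 1.2, -0.2]
width: 0.627
gripper_force: 20.0
```

Call:
move_arm(
  targets=[45,-3,44,0,0,45,-3,45,0,0,45,-3,44,0,0,45,-3,44,0,0,45,0,0,0,0],
)

```text
time_s: 34.55
ee_pos: [0.488, -0.3589, 0.1268]
ee_rot: [-0.0, 1.0, -0.002, -0.001]
ft_force: [0.1, 1.2, -1.0]
width: 0.63
gripper_force: 20.0
```

Run:
```python
from h import *
f=arm.grab_frame("side");print(arm.mark_of(f,"roll_centre")[:1],arm.mark_of(f,"tray_round")[:1])
plan([(488.5,-358,50,0,45)],45)
```

```text
[{'xyz': [0.5494, -0.1508, 0.059], 'p': 0.74}] [{'xyz': [0.4881, -0.3584, 0.0323], 'p': 0.78}]
at [ 488.3 -355.5  127. ] psi -0.0 F [-0.2  0.3 -0.9] w 55.1 t 34.7 tilt [-0.002  0.002 -1.   ] j [-0.67  0.21  1.86  0.    1.08  0.9 ]
45,0,1,38,0,  45,0,2,39,0
```

Call:
move_arm(
  targets=[45,0,1,38,0,45,0,0,35,0,45,0,0,10,0,45,0,0,4,0,45,0,0,0,0],
)

```text
time_s: 35.33
ee_pos: [0.4899, -0.3578, 0.0425]
ee_rot: [0.0, 1.0, 0.0, 0.001]
ft_force: [0.2, 0.0, -0.2]
width: 0.63
gripper_force: 20.0
```

Call:
move_arm(
  targets=[45,0,0,2,0,45,0,0,1,0,45,0,0,0,0],
)

```text
time_s: 35.7
ee_pos: [0.4892, -0.3578, 0.0388]
ee_rot: [0.0, 1.0, -0.0, 0.0]
ft_force: [-0.4, 0.2, -1.0]
width: 0.626
gripper_force: 20.0
```

Call:
move_arm(
  targets=[45,0,0,2,0,45,0,0,1,0,45,0,0,0,0],
)

```text
time_s: 36.08
ee_pos: [0.489, -0.3576, 0.0353]
ee_rot: [-0.0, 1.0, -0.0, -0.0]
ft_force: [-0.2, -0.8, -0.2]
width: 0.628
gripper_force: 20.0
```

Call:
move_arm(
  targets=[45,0,0,1,0,45,0,0,0,0],
)

```text
time_s: 36.33
ee_pos: [0.4891, -0.3576, 0.0352]
ee_rot: [-0.0, 1.0, -0.0, -0.0]
ft_force: [-2.1, 1.3, 5.0]
width: 0.632
gripper_force: 20.0
```

Seated (contact at 35 mm as predicted). Release and retreat.

Call:
move_arm(
  targets=[65,0,0,0,0,80,0,0,0,0,80,0,0,0,0,80,0,0,0,0,80,0,0,-20,0],
)

```text
time_s: 36.95
ee_pos: [0.4876, -0.3564, 0.0531]
ee_rot: [-0.001, 1.0, -0.0, -0.002]
ft_force: [0.3, 0.5, -0.1]
width: 0.909
gripper_force: 0.0
```

Call:
move_arm(
  targets=[80,0,0,-50,0,80,0,0,-50,0,80,-30,45,-10,0,80,-30,45,0,0,80,-30,45,0,0],
)

```text
time_s: 37.58
ee_pos: [0.3988, -0.4943, 0.167]
ee_rot: [0.001, 1.0, 0.0, 0.001]
ft_force: [0.8, 0.1, -0.3]
width: 0.907
gripper_force: 0.0
```

Call:
move_arm(
  targets=[80,-30,45,0,0,80,-20,45,0,0,80,0,0,0,0,80,0,0,0,0],
)

```text
time_s: 38.08
ee_pos: [0.3492, -0.5824, 0.1653]
ee_rot: [0.0, 1.0, -0.0, 0.0]
ft_force: [0.4, 0.1, -0.5]
width: 0.908
gripper_force: 0.0
```

Run:
```python
from h import *
f=arm.grab_frame("top");g=arm.grab_frame("side")
for q in ("measure_centre","spirit_level_centre","roll_centre"): print([arm.mark_of(x,q)[:1] for x in (f,g)])
a=cv2.resize(f["image"][120:270,190:460,::-1],None,fx=2.2,fy=2.2,interpolation=cv2.INTER_CUBIC);b=cv2.resize(g["image"][140:270,200:400,::-1],(a.shape[1]//2,200),interpolation=cv2.INTER_CUBIC)
b=cv2.copyMakeBorder(b,0,0,0,a.shape[1]-b.shape[1],0)
cv2.imwrite("pics/end.png",cv2.vconcat([a,b]))
```

```text
[[{'xyz': [0.4858, 0.0684, 0.0697], 'p': 0.93}], [{'xyz': [0.4835, 0.0677, 0.0739], 'p': 0.72}]]
[[{'xyz': [0.5483, -0.1504, 0.0626], 'p': 0.96}], [{'xyz': [0.5505, -0.1479, 0.0587], 'p': 0.61}]]
[[{'xyz': [0.4887, -0.3553, 0.0421], 'p': 0.71}], [{'xyz': [0.4863, -0.3526, 0.043], 'p': 0.49}]]
```

View pics/end.png

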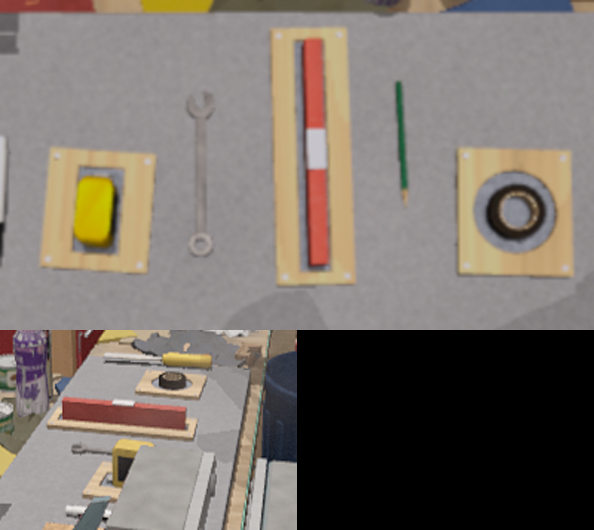

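All three things sit inside their pockets: the measure at (95,212), the level at (316,150) and the roll at (516,212).

```bash
python3 -c "
from station import arm
print(arm.job_done())"
```

```text
the job is handed in; nothing more can be done
None
```

The roll, the level and the tape measure are each in their own pocket, on the floor and let go, and I handed the job in at about 38 s; no verdict came back.

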